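# Check the underside of the honey jar

## Robot

A 6-joint arm with a two-finger parallel gripper is mounted at the origin on a cart in front of the work surface, level with it; the furniture and walls round the work are solid. World frame = base frame: x ahead of the robot, y to its left, z up, the work surface at z = 0. Lengths are in m, angles in degrees, forces in N, time in s.
With the tool pointing down it reaches from about 0.25 to 0.725 m from the base axis. Payload 9.7 kg.
Tool frame: the origin (TCP) lies where the fingers leave the gripper's body, on its centre line; the fingertips stand 73 mm ahead of it and the grasp point (between the pads) lies 54 mm ahead of it; z points along the fingers, y is the line along which they close (so a half turn about z gives the same grasp; the last joint's range is limited). The gripper opens to 85 mm and grips with 20 to 120 N. Pads are 22 mm wide; open, the fingers measure 114 mm over their backs; the gripper's body (76 mm by 85 mm) begins 54 mm behind the grasp point. The pads swing forward as they close: fully open they stand 13 mm farther back than shut.
Start: joints at [66.635, 4.979, 10.078, 95.1, 0, 90], TCP at [0.218, 0.505, 0.304] pointing down, gripper open.
Joint ranges: [-179.16, 179.16], [-48.56, 103.87], [-65.8, 70.77], [-126.05, 130.52], [-82.76, 87.17], [-180, 180]. Speed limits (degrees/s): [127.2, 127.2, 147.25, 180, 180, 180].

## Interface

Orientations are given as [roll, pitch, yaw] about the fixed x, y, z axes, in that order (R = Rz(yaw) Ry(pitch) Rx(roll)).
In Python, from workcell import sensors, imaging, bot gives the robot as it stands.
- The arm moves only by the tool apply_moves, never from a script. Its argument "rows" is a list of rows, each a list of 3 entries, a list of its own where there are three numbers: the shift along the tool's x, y, z in units of 10 cm (1.0 is 10 cm), then the turn, a rotation vector about the tool's x, y, z in units of 30 degrees (1.0 is 30 degrees), then the opening, from 0 (shut) to 1 (fully open). A call has 1 to 20 rows; each row is the pose to reach, as a shift and turn from the pose commanded when the call began, along the tool's axes at that moment; what a row does not reach only later rows make up. A row lasts 1/10 s, in which the tool goes at most 50 mm and 8.59 degrees, less where a joint would pass 70% of its speed; a pose out of reach is approached as far as the arm can. A call with a number of a shift or a turn outside -1 to 1 is refused whole. A call with a gripper value outside its range is refused whole. The fingers move at their own pace and stop on an object; "force" is the grip in N (left out, the last holds). Time passes only in rows, so rows that repeat a pose let the fingers close. It gives the time, the measured TCP pose, the force, the opening and the grip force at its end, in the units of the state.
- sensors.get_obs(): the state, without advancing time (a new reading comes with each control period).
- imaging.camera(name): name is "side" or "top"; returns (picture, depth): 420x560x3 uint8, red, green, blue; 420x560 float32, m along the optical axis (not along the pixel's ray), 0 where there is no reading.
- imaging.get_calibration(name): a dict with "intrinsics" (3x3 intrinsics, pixels), "world_from_camera" (4x4, takes a point from camera to world coordinates). Camera axes: x right, y down, z forward; pixel columns grow to the right and rows downward; lengths in m; the calibration is good to about 2 mm. A picture is of the moment at which its call begins. get_calibration takes no time and is no camera call.
- bot.job_done(): hands the job in; it is judged then, once.
The state is a dict: "time": time; "q": joint angles; "qd": joint speeds; "joint_efforts": joint torques, N m; "ee_pos": TCP position; "tcp_rot": TCP orientation; "wrist_force": force on the tool from outside, world axes, zero at the start; "torque": the same for the moment, N m; "opening": finger opening in m; "grasp_force": force on a finger pad.
Only numpy, scipy, OpenCV 4.12 (cv2) and the standard library are available. Lean on these libraries where they do the work, as an engineer would, in place of code of your own. Each camera call takes 0.05 s, during which the arm holds its last target. There are 200 camera calls.

## Task

The bottom of the honey jar may be sticky: lift the jar off the tray, keeping it upright until it is well clear of everything, then tip it over to about 40 degrees to any side and keep it tipped there for a good second so that I can look underneath. Then bring it upright again and finish while still holding it in the air, level and still, over the middle of the side plate with its bottom some 15 to 30 cm above the worktop, ready for me to wipe; do not put it down or let go, and leave the other things where they stand.

Things in the scene. Friction and masses are not known exactly. Their poses are not given: they have to be found in the camera images.
- honey_jar_center (a point): centre, half-way up, of the closed honey jar: 58 x 62 x 99 mm (x, y, z), round white lid, smaller than the jam jar, 0.3 to 0.6 kg, loose, on the tray (centre 52 mm above the worktop). z is up; grip the sides facing +x and -x, 57 mm apart, upright from 40 mm below to 30 mm above centre; 25 mm above is good (lid top: 50 mm above). The pot stands 90 mm off, roughly towards +y or -y. Tip = angle of z from vertical
- condiment_tray: small white rectangular tray, 106 x 176 x 11 mm, fixed to the worktop; origin at the centre of its underside, long side along y, floor 3 mm above the worktop. Honey jar and mustard pot stand on it, 45 mm either side of its middle along y, in either order
- side_plate: round white plate, 180 mm across, 20 mm high, loose, bare; origin at the centre of its underside, z up. The jar is held over its middle at the end; left or right of the robot, on the other side from the tray
- mustard_pot: white round lidded ceramic pot, 51 x 59 x 88 mm, loose, on the tray beside the honey jar; origin at the centre of its underside, z up; not to be moved
- jam_jar: wide closed jar with a yellow lid, 71 x 71 x 110 mm, loose, straight ahead at the back between plate and tray; origin at the centre of its underside, z up; not to be moved
- spice_jar: slim closed spice jar with a dark cap, 41 x 41 x 105 mm, loose, straight ahead near the robot; origin at the centre of its underside, z up; not to be moved
Things that resemble listed ones, but are neither listed nor needed, are in the scene too. Leave any blue look-alike of the part that bears honey_jar_center alone.

How it is judged:
By the outcome, as a careful person would: the job done as asked, in the order asked, and still so for the second after the job is handed in, while the arm keeps its last pose, push and grip.
It also fails if it takes over 48 s, if anything falls off the work surface, if the arm or the gripper's body presses on something with over 40 N, if the wrist force passes 120 N, or if a joint passes its speed limit or range.

## Working session

There is one attempt and no reset: what is moved stays moved. The work goes in short steps, Python scripts to look and compute and a tool call to move; the robot and the scene stay as the last step left them, time stands still between calls to the robot, and variables do not carry over. Pictures are saved under pics/ and viewed, at most 10 in all, crops included, and the job is handed in when it is done.

Besides the shell and the picture viewer there is one more tool, called by a JSON object that holds its "method" and its "body". apply_moves: Moves the arm, as the interface text tells. Its arguments: {"type":"object","properties":{"rows":{"type":"array"},"force":{"type":"number"}},"required":["rows"]}

```bash
mkdir -p pics; cat > h.py <<'E'
import numpy as np, cv2
from workcell import sensors, imaging, bot
def shot(n):
    p,d=imaging.camera(n); c=imaging.get_calibration(n)
    np.savez(f'{n}.npz',p=p,d=d,K=c["intrinsics"],T=c["world_from_camera"]); return p,d
def load(n):
    return np.load(f'{n}.npz')
def world(n):
    z=load(n); d=z['d']; K=z['K']; v,u=np.mgrid[:d.shape[0],:d.shape[1]]
    P=np.stack([(u-K[0,2])/K[0,0]*d,(v-K[1,2])/K[1,1]*d,d],-1)
    return P@z['T'][:3,:3].T+z['T'][:3,3]
E
python3 - <<'E'
from h import *
for n in('top','side'):
    p,d=shot(n); cv2.imwrite(f'pics/{n}0.png',p[:,:,::-1]); print(n,load(n)['T'].round(3).tolist())
print(sensors.get_obs())
E
```

```text
top [[0.014, -0.988, 0.152, 0.396], [-1.0, -0.017, -0.018, -0.006], [0.021, -0.152, -0.988, 1.21], [0.0, 0.0, 0.0, 1.0]]
side [[0.829, -0.377, 0.413, 0.101], [-0.559, -0.54, 0.629, -0.728], [-0.014, -0.752, -0.659, 0.823], [0.0, 0.0, 0.0, 1.0]]
{'time': 0.1, 'q': array([6.66360711e+01, 5.00866969e+00, 1.00402280e+01, 9.51002986e+01,
       2.11724709e-03, 9.00004755e+01]), 'qd': array([ 0.03592589, -0.08050999,  0.10903287, -0.09432919,  0.12172222,
        0.01333647]), 'joint_efforts': array([-6.32489900e-04, -5.21558332e+01,  4.65654123e+01,  1.60345563e-02,
       -2.18878620e-05,  2.76588071e-05]), 'ee_pos': array([0.21806039, 0.50479927, 0.30325805]), 'tcp_rot': array([-1.79931260e+02, -2.11667508e-03,  1.56635593e+02]), 'wrist_force': array([-0.79159608,  0.32400778,  0.29411726]), 'torque': array([-0.00535729, -0.03701529, -0.02622919]), 'grasp_force': 0.0, 'opening': 0.08565013804841676}
```

View pics/top0.png

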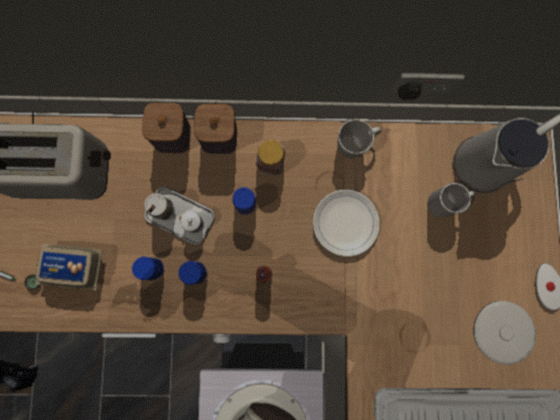

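View pics/side0.png

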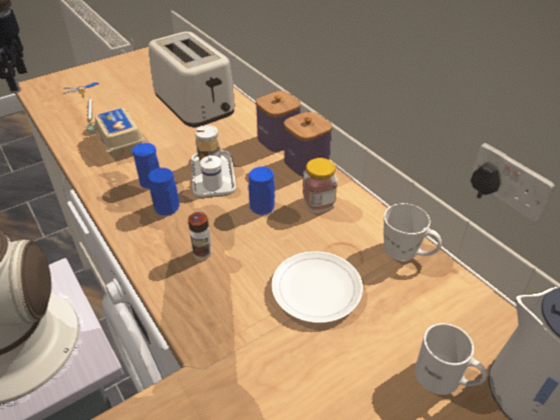

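The tray is at top (180,217) and side (213,172). Candidates for the honey jar:
- The white-lidded brown jar at top (158,207), side (207,143).
- The white pot at top (191,220), side (211,170).
- The blue look-alikes at top (147,268), (192,273) and (244,200).
- The jam jar at top (270,153), which has a yellow lid.

The brown jar with the white lid fits the description, so I'll check it in a crop.

```bash
python3 - <<'E'
from h import *
a=load('side')['p'][110:210,170:250,::-1]; b=load('top')['p'][180:260,120:230,::-1]
a=cv2.resize(a,None,fx=5,fy=5,interpolation=cv2.INTER_CUBIC); b=cv2.resize(b,None,fx=3.5,fy=3.5,interpolation=cv2.INTER_CUBIC)
o=np.zeros((500,400+b.shape[1],3),np.uint8); o[:500,:400]=a; o[:b.shape[0],400:]=b
cv2.imwrite('pics/crop.png',o)
W=world('top')
# object tops: connected components of z>0.03
z=W[:,:,2]; z=np.where(load('top')['d']>0,z,0)
m=((z>0.06)&(z<0.5)).astype(np.uint8)
n,l,s,c=cv2.connectedComponentsWithStats(m)
for i in range(1,n):
    if s[i,4]<40: continue
    P=W[l==i]; t=P[P[:,2]>np.percentile(P[:,2],95)-0.01]
    print(c[i].round(),s[i,4],'top z',P[:,2].max().round(3),'ctr',((t.min(0)+t.max(0))/2).round(3),'min',t.min(0).round(3),'max',t.max(0).round(3))
S=W.reshape(-1,3)
pl=W[180:265,305:390].reshape(-1,3); pl=pl[(pl[:,2]>0.013)&(pl[:,2]<0.03)]
print('plate',len(pl),((pl.min(0)+pl.max(0))/2).round(3),pl.min(0),pl.max(0))
tr=W[185:248,140:220]; k=(tr[:,:,2]>0.006)&(tr[:,:,2]<0.02); print('tray',cv2.minAreaRect((tr[k][:,:2]*1000).astype(np.float32)))
E
```

```text
[289.  71.] 61493 top z 0.5 ctr [ 0.84  -0.03   0.487] min [ 0.838 -0.525  0.473] max [0.843 0.465 0.5  ]
[358. 134.] 474 top z 0.1 ctr [ 0.754 -0.24   0.093] min [ 0.707 -0.293  0.086] max [ 0.8   -0.188  0.1  ]
[ 49. 160.] 7148 top z 0.187 ctr [0.669 0.528 0.179] min [0.594 0.429 0.171] max [0.744 0.628 0.187]
[270. 155.] 724 top z 0.116 ctr [ 0.702 -0.015  0.109] min [ 0.67  -0.047  0.103] max [0.734 0.017 0.116]
[454. 198.] 491 top z 0.101 ctr [ 0.596 -0.49   0.095] min [ 0.558 -0.536  0.088] max [ 0.634 -0.445  0.101]
[244. 199.] 435 top z 0.105 ctr [0.586 0.052 0.099] min [0.557 0.025 0.092] max [0.614 0.08  0.105]
[157. 205.] 492 top z 0.108 ctr [0.566 0.27  0.101] min [0.538 0.242 0.095] max [0.594 0.298 0.108]
[190. 221.] 323 top z 0.093 ctr [0.53  0.185 0.085] min [0.507 0.161 0.077] max [0.553 0.209 0.093]
[ 64. 266.] 1924 top z 0.079 ctr [0.41  0.498 0.072] min [0.363 0.429 0.065] max [0.457 0.566 0.079]
[145. 268.] 499 top z 0.105 ctr [0.408 0.292 0.099] min [0.381 0.263 0.093] max [0.434 0.32  0.105]
[190. 272.] 466 top z 0.105 ctr [0.398 0.179 0.099] min [0.37  0.15  0.093] max [0.426 0.207 0.105]
[264. 274.] 218 top z 0.11 ctr [ 0.397 -0.003  0.104] min [ 0.378 -0.021  0.099] max [0.416 0.016 0.11 ]
[ 17. 375.] 830 top z 0.359 ctr [0.2   0.457 0.349] min [0.181 0.435 0.338] max [0.219 0.478 0.359]
[265. 412.] 685 top z 0.217 ctr [ 0.099 -0.013  0.209] min [ 0.092 -0.047  0.201] max [0.107 0.021 0.217]
plate 1310 [ 0.538 -0.22   0.02 ] [ 0.44934664 -0.30795293  0.01300169] [ 0.62626891 -0.13216631  0.02636449]
tray ((552.4181518554688, 232.34844970703125), (160.5651092529297, 197.08145141601562), 1.487949013710022)
```

View pics/crop.png

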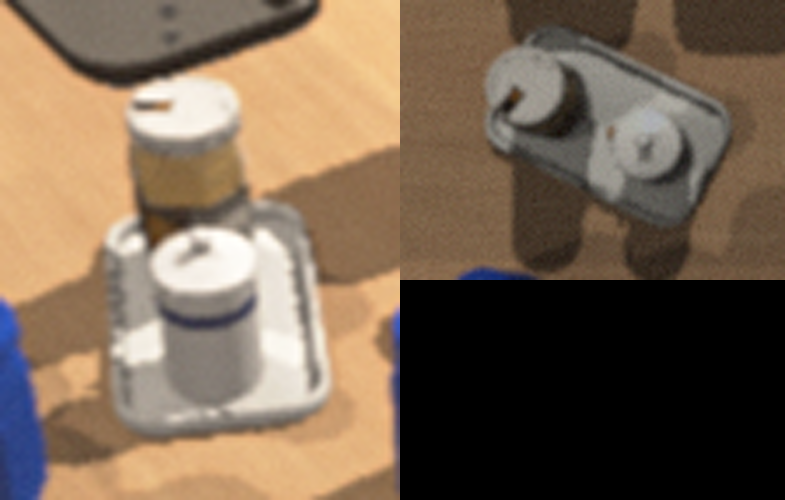

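The crop shows the brown glass jar with a round white lid (side (207,143), top (158,207)), which is the honey jar. The pot with the blue stripe stands next to it. The jar centre is about (0.566, 0.270) and the plate about (0.538, -0.220). I'll grip perpendicular to the jar–pot line, at yaw 67.

{"method": "apply_moves", "body": {"rows": [[[-0.25,-0.05,0],[0,0,0.25],1],[[-0.5,-0.1,0],[0,0,0.5],1],[[-0.75,-0.15,0],[0,0,0.75],1],[[-1,-0.2,0],[0,0,1],1],[[-1,-0.2,0],[0,0,1],1]]}}

```text
time: 0.6
ee_pos: [0.3037, 0.4455, 0.3036]
tcp_rot: [-180.0, 0.0, 126.3]
wrist_force: [-0.6, -0.1, -0.9]
opening: 0.0853
grasp_force: 0.0
```

```bash
cat >> h.py <<'E'
from scipy.spatial.transform import Rotation as Ro
def rel(p,rpy):
    o=sensors.get_obs(); R=Ro.from_euler('xyz',o['tcp_rot'],degrees=True); R2=Ro.from_euler('xyz',rpy,degrees=True)
    print('t',o['time'],'pos',o['ee_pos'].round(4),'rpy',o['tcp_rot'].round(2),'q',o['q'].round(1),'F',o['wrist_force'].round(1),'op',round(o['opening'],4),'gf',round(o['grasp_force'],1))
    print('shift(10cm)',(R.inv().apply(np.array(p)-o['ee_pos'])*10).round(3),'turn(30deg)',((R.inv()*R2).as_rotvec(degrees=True)/30).round(3))
E
python3 -c "
from h import *; rel([.566,.270,.26],[180,0,67])"
```

```text
t 0.6 pos [0.3037 0.4455 0.3036] rpy [-1.7997e+02  4.0000e-02  1.2628e+02] q [ 55.7   3.5   8.5  95.   -0.  109.5] F [-0.6 -0.1 -0.9] op 0.0853 gf 0.0
shift(10cm) [-2.966  1.076  0.437] turn(30deg) [-0.     0.002  1.976]
```

{"method": "apply_moves", "body": {"rows": [[[-0.25,0.1,0],[0,0,0.25],1],[[-0.5,0.2,0],[0,0,0.5],1],[[-0.75,0.3,0],[0,0,0.75],1],[[-1,0.4,0],[0,0,1],1],[[-1,0.4,0],[0,0,1],1]]}}

```text
time: 1.1
ee_pos: [0.3953, 0.3895, 0.3033]
tcp_rot: [-180.0, 0.0, 96.4]
wrist_force: [-0.4, 0.3, -0.2]
opening: 0.0853
grasp_force: 0.0
```

{"method": "apply_moves", "body": {"rows": [[[-0.2,0.25,0],[0,0,0.25],1],[[-0.4,0.5,0],[0,0,0.5],1],[[-0.6,0.75,0],[0,0,0.75],1],[[-0.7,0.9,0],[0,0,0.98],1],[[-0.7,0.9,0],[0,0,0.98],1]]}}

```text
time: 1.6
ee_pos: [0.4922, 0.331, 0.3031]
tcp_rot: [-180.0, 0.0, 67.1]
wrist_force: [0.4, 0.4, -0.3]
opening: 0.0853
grasp_force: 0.0
```

```bash
python3 -c "
from h import *; rel([.566,.270,.26],[180,0,67])"
```

```text
t 1.6 pos [0.4922 0.331  0.3031] rpy [-1.7997e+02  5.0000e-02  6.7140e+01] q [ 33.9  11.1  16.8  95.8   0.  146.8] F [ 0.4  0.4 -0.3] op 0.0853 gf 0.0
shift(10cm) [-0.275  0.918  0.431] turn(30deg) [-0.001  0.002  0.005]
```

{"method": "apply_moves", "body": {"rows": [[[-0.1,0.3,0],[0,0,0],1],[[-0.2,0.6,0.1],[0,0,0],1],[[-0.27,0.85,0.3],[0,0,0],1],[[-0.27,0.92,0.5],[0,0,0],1],[[-0.27,0.92,0.5],[0,0,0],1],[[-0.27,0.92,0.5],[0,0,0],1]]}}

```text
time: 2.2
ee_pos: [0.5646, 0.2718, 0.2541]
tcp_rot: [-179.9, 0.0, 67.4]
wrist_force: [0.4, -1.1, 0.4]
opening: 0.0853
grasp_force: 0.0
```

```bash
python3 - <<'E'
from h import *
rel([.566,.270,.131],[180,0,67])
p,d=shot('side'); q,_=shot('top')
a=cv2.resize(p[90:210,150:270,::-1],(400,400),interpolation=cv2.INTER_CUBIC);b=cv2.resize(q[170:270,110:210,::-1],(400,400),interpolation=cv2.INTER_CUBIC)
cv2.imwrite('pics/above.png',np.hstack([a,b]))
E
```

```text
t 2.2 pos [0.5646 0.2718 0.2541] rpy [-1.7995e+02  2.0000e-02  6.7420e+01] q [ 25.7  15.   16.   91.    0.  138.3] F [ 0.4 -1.1  0.4] op 0.0853 gf 0.0
shift(10cm) [-0.011  0.021  1.231] turn(30deg) [-0.002  0.001  0.014]
```

View pics/above.png

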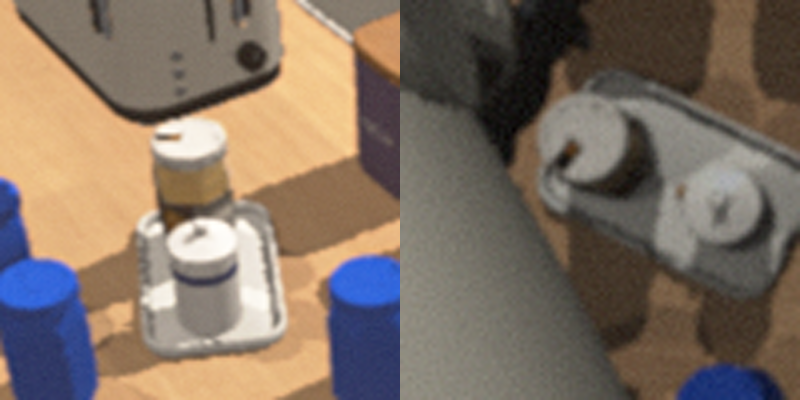

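```bash
python3 - <<'E'
from h import *
for n in('side','top'):
    z=load(n)
    for P in([.5646,.2718,.181],[.5646,.2718,.25],[.566,.27,.102],[.566,.27,.003]):
        c=np.linalg.inv(z['T'])@np.r_[P,1]; c=c[:3]/c[2]; print(n,P,(z['K']@c)[:2].round())
cv2.imwrite('pics/full2.png',np.vstack([load('side')['p'][:260],load('top')['p'][100:400]])[:,:,::-1])
E
```

```text
side [0.5646, 0.2718, 0.181] [203. 104.]
side [0.5646, 0.2718, 0.25] [200.  77.]
side [0.566, 0.27, 0.102] [207. 131.]
side [0.566, 0.27, 0.003] [210. 163.]
top [0.5646, 0.2718, 0.181] [146. 199.]
top [0.5646, 0.2718, 0.25] [138. 194.]
top [0.566, 0.27, 0.102] [155. 204.]
top [0.566, 0.27, 0.003] [164. 209.]
```

View pics/full2.png

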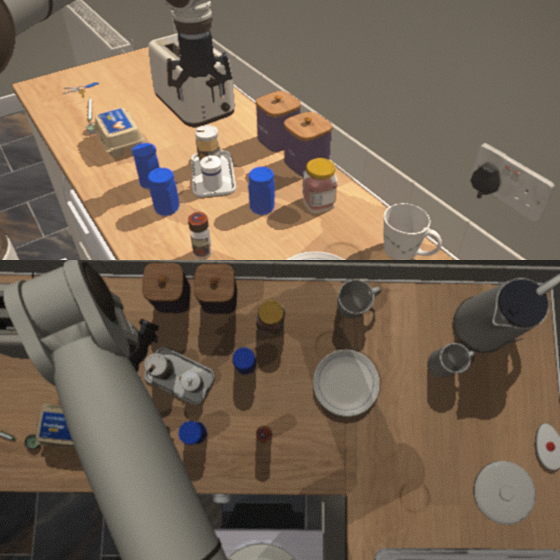

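The side view at (200,90) shows the gripper open above the jar. The predicted lid pixels match within 1–2 px. Next I'll descend.

{"method": "apply_moves", "body": {"rows": [[[-0.02,0,0.2],[0,0,0],1],[[-0.02,0,0.4],[0,0,0],1],[[-0.02,0,0.55],[0,0,0],1],[[-0.02,0,0.7],[0,0,0],1],[[-0.02,0,0.8],[0,0,0],1],[[-0.02,0,0.8],[0,0,0],1],[[-0.02,0,0.8],[0,0,0],1]]}}

```text
time: 3.0
ee_pos: [0.5649, 0.2691, 0.1744]
tcp_rot: [180.0, -0.0, 67.2]
wrist_force: [-0.0, -0.3, -0.2]
opening: 0.0853
grasp_force: 0.0
```

```bash
python3 - <<'E'
from h import *
rel([.566,.268,.131],[180,0,67])
p,d=shot('side')
cv2.imwrite('pics/near.png',cv2.resize(p[70:190,140:280,::-1],(700,600),interpolation=cv2.INTER_CUBIC))
E
```

```text
t 3.0 pos [0.5649 0.2691 0.1744] rpy [ 1.7999e+02 -2.0000e-02  6.7240e+01] q [ 25.5  14.7   6.9  82.1   0.  138.2] F [-0.  -0.3 -0.2] op 0.0853 gf 0.0
shift(10cm) [-0.006  0.014  0.434] turn(30deg) [ 0.    -0.001  0.008]
```

View pics/near.png

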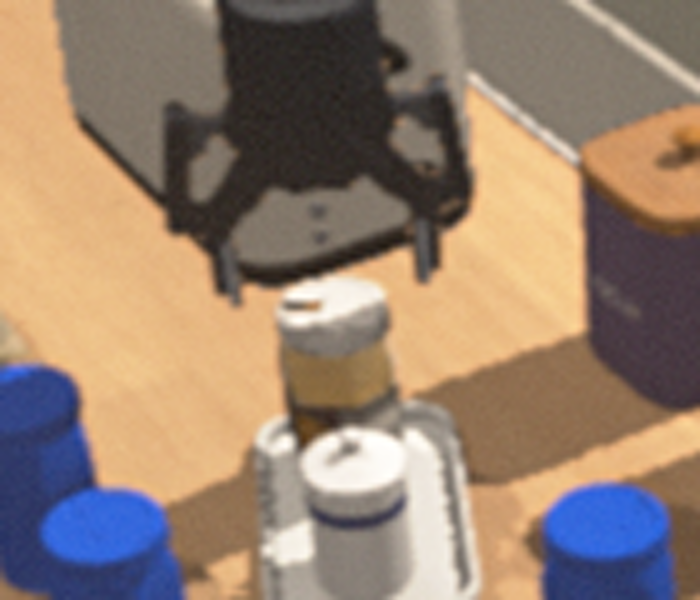

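The pads straddle the lid, with crop finger midpoint x≈328 against lid centre 332. I'll go down and grip.

{"method": "apply_moves", "body": {"rows": [[[0,0.01,0.1],[0,0,0],1],[[0,0.01,0.2],[0,0,0],1],[[0,0.01,0.3],[0,0,0],1],[[0,0.01,0.38],[0,0,0],1],[[0,0.01,0.43],[0,0,0],1],[[0,0.01,0.43],[0,0,0],1],[[0,0.01,0.43],[0,0,0],1]]}}

```text
time: 3.75
ee_pos: [0.5658, 0.2687, 0.131]
tcp_rot: [180.0, -0.0, 67.2]
wrist_force: [0.0, -0.1, -0.9]
opening: 0.0852
grasp_force: 0.0
```

{"method": "apply_moves", "body": {"rows": [[[0,0,0],[0,0,0],0.7],[[0,0,0],[0,0,0],0.6],[[0,0,0],[0,0,0],0.5],[[0,0,0],[0,0,0],0.4],[[0,0,0],[0,0,0],0.2],[[0,0,0],[0,0,0],0],[[0,0,0],[0,0,0],0],[[0,0,0],[0,0,0],0],[[0,0,0],[0,0,0],0],[[0,0,0],[0,0,0],0]], "force": 60}}

```text
time: 4.75
ee_pos: [0.5659, 0.2687, 0.1317]
tcp_rot: [180.0, -0.0, 67.2]
wrist_force: [-2.4, -0.6, 6.3]
opening: 0.0553
grasp_force: 63.1
```

```bash
python3 -c "
from h import *; rel([.566,.268,.131],[180,0,67])"
```

```text
t 4.75 pos [0.5659 0.2687 0.1317] rpy [ 1.7996e+02 -4.0000e-02  6.7240e+01] q [ 25.4  15.4   3.   77.5  -0.  138.2] F [-2.4 -0.6  6.3] op 0.0553 gf 63.1
shift(10cm) [-0.006  0.004  0.007] turn(30deg) [ 0.001 -0.001  0.008]
```

Gripped: the opening is 55 mm and the force 63 N. Lifting straight up.

{"method": "apply_moves", "body": {"rows": [[[0,0,-0.05],[0,0,0],0],[[0,0,-0.1],[0,0,0],0],[[0,0,-0.2],[0,0,0],0],[[0,0,-0.3],[0,0,0],0],[[0,0,-0.4],[0,0,0],0],[[0,0,-0.5],[0,0,0],0],[[0,0,-0.6],[0,0,0],0],[[0,0,-0.7],[0,0,0],0],[[0,0,-0.8],[0,0,0],0],[[0,0,-0.9],[0,0,0],0],[[0,0,-1],[0,0,0],0],[[0,0,-1],[0,0,0],0],[[0,0,-1],[0,0,0],0]]}}

```text
time: 6.05
ee_pos: [0.5659, 0.2687, 0.2309]
tcp_rot: [180.0, -0.0, 67.2]
wrist_force: [-0.8, 0.7, -4.5]
opening: 0.0558
grasp_force: 64.2
```

{"method": "apply_moves", "body": {"rows": [[[0,0,-0.1],[0,0,0],0],[[0,0,-0.25],[0,0,0],0],[[0,0,-0.4],[0,0,0],0],[[0,0,-0.55],[0,0,0],0],[[0,0,-0.7],[0,0,0],0],[[0,0,-0.85],[0,0,0],0],[[0,0,-0.95],[0,0,0],0],[[0,0,-1],[0,0,0],0],[[0,0,-1],[0,0,0],0],[[0,0,-1],[0,0,0],0]]}}

```text
time: 7.05
ee_pos: [0.5658, 0.2686, 0.3302]
tcp_rot: [-180.0, 0.0, 67.2]
wrist_force: [1.4, 0.3, -5.5]
opening: 0.056
grasp_force: 64.3
```

```bash
python3 - <<'E'
from h import *
rel([.566,.268,.371],[180,0,67])
p,d=shot('side')
cv2.imwrite('pics/lift.png',cv2.resize(p[0:210,100:380,::-1],(800,600),interpolation=cv2.INTER_CUBIC))
E
```

```text
t 7.05 pos [0.5658 0.2686 0.3302] rpy [-1.7996e+02  4.0000e-02  6.7240e+01] q [ 25.4  16.8  26.8 100.    0.  138.2] F [ 1.4  0.3 -5.5] op 0.056 gf 64.3
shift(10cm) [-0.005  0.004 -0.408] turn(30deg) [-0.001  0.001  0.008]
```

View pics/lift.png

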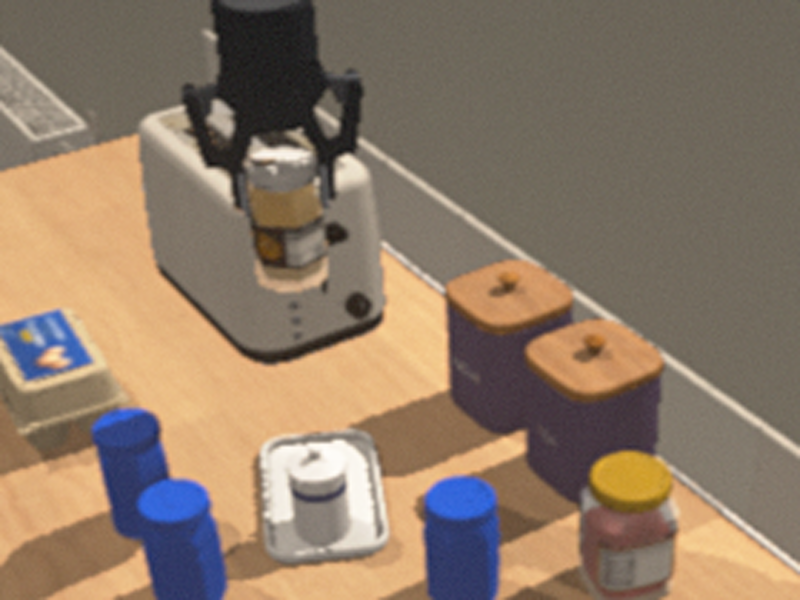

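The jar is clear of the tray and upright at crop (285,220). The pot and tray are undisturbed. Next I'll carry it towards the plate, keeping it high.

{"method": "apply_moves", "body": {"rows": [[[-0.05,0.02,-0.05],[0,0,0],0],[[-0.15,0.05,-0.1],[0,0,0],0],[[-0.3,0.1,-0.2],[0,0,0],0],[[-0.45,0.15,-0.3],[0,0,0],0],[[-0.6,0.2,-0.4],[0,0,0],0],[[-0.75,0.26,-0.5],[0,0,0],0],[[-0.9,0.33,-0.6],[0,0,0],0],[[-0.98,0.33,-0.6],[0,0,0],0]]}}

```text
time: 7.9
ee_pos: [0.5586, 0.1636, 0.3928]
tcp_rot: [179.9, -0.1, 67.1]
wrist_force: [-0.1, 0.5, -4.2]
opening: 0.0554
grasp_force: 64.5
```

{"method": "apply_moves", "body": {"rows": [[[-0.15,0.05,0],[0,0,0],0],[[-0.3,0.1,0],[0,0,0],0],[[-0.45,0.16,0],[0,0,0],0],[[-0.6,0.22,0],[0,0,0],0],[[-0.75,0.28,0],[0,0,0],0],[[-0.9,0.33,0],[0,0,0],0],[[-1,0.36,0],[0,0,0],0]]}}

```text
time: 8.6
ee_pos: [0.5527, 0.0578, 0.3909]
tcp_rot: [180.0, 0.0, 67.2]
wrist_force: [-0.3, 0.2, -4.6]
opening: 0.056
grasp_force: 64.6
```

{"method": "apply_moves", "body": {"rows": [[[-0.15,0.05,0],[0,0,0],0],[[-0.3,0.1,0],[0,0,0],0],[[-0.45,0.16,0],[0,0,0],0],[[-0.6,0.22,0],[0,0,0],0],[[-0.75,0.28,0],[0,0,0],0],[[-0.9,0.33,0],[0,0,0],0],[[-1,0.36,0],[0,0,0],0]]}}

```text
time: 9.3
ee_pos: [0.5472, -0.0483, 0.3908]
tcp_rot: [-180.0, 0.0, 67.2]
wrist_force: [-0.4, 1.2, -5.5]
opening: 0.0557
grasp_force: 64.6
```

{"method": "apply_moves", "body": {"rows": [[[-0.15,0.05,0],[0,0,0],0],[[-0.3,0.1,0],[0,0,0],0],[[-0.45,0.16,0],[0,0,0],0],[[-0.6,0.22,0],[0,0,0],0],[[-0.75,0.28,0],[0,0,0],0],[[-0.85,0.33,0],[0,0,0],0],[[-0.9,0.36,0],[0,0,0],0],[[-0.9,0.36,0],[0,0,0],0],[[-0.9,0.36,0],[0,0,0],0]]}}

```text
time: 10.2
ee_pos: [0.5457, -0.1435, 0.3908]
tcp_rot: [-180.0, -0.0, 67.2]
wrist_force: [0.6, 0.8, -4.1]
opening: 0.056
grasp_force: 64.6
```

```bash
python3 - <<'E'
from h import *
rel([.538,-.22,.371],[180,0,67])
# tip: rotate tool about its x through the grasp point (54 mm ahead)
for s in(1,-1):
    for a in(10,20,30,40): 
        g=np.array([0,0,.54]); print(s*a,(g-Ro.from_rotvec([s*a,0,0],degrees=True).apply(g)).round(3), 'tool z world',(Ro.from_euler('xyz',[180,0,67],degrees=True)*Ro.from_rotvec([s*a,0,0],degrees=True)).apply([0,0,1]).round(2))
E
```

```text
t 10.2 pos [ 0.5457 -0.1435  0.3908] rpy [-1.7998e+02 -1.0000e-02  6.7240e+01] q [-14.7  10.2  25.8 105.6   0.   98. ] F [ 0.6  0.8 -4.1] op 0.056 gf 64.6
shift(10cm) [-0.736  0.225  0.198] turn(30deg) [-0.001 -0.     0.008]
10 [0.    0.094 0.008] tool z world [-0.16  0.07 -0.98]
20 [0.    0.185 0.033] tool z world [-0.31  0.13 -0.94]
30 [0.    0.27  0.072] tool z world [-0.46  0.2  -0.87]
40 [0.    0.347 0.126] tool z world [-0.59  0.25 -0.77]
-10 [ 0.    -0.094  0.008] tool z world [ 0.16 -0.07 -0.98]
-20 [ 0.    -0.185  0.033] tool z world [ 0.31 -0.13 -0.94]
-30 [ 0.    -0.27   0.072] tool z world [ 0.46 -0.2  -0.87]
-40 [ 0.    -0.347  0.126] tool z world [ 0.59 -0.25 -0.77]
```

{"method": "apply_moves", "body": {"rows": [[[-0.15,0.05,0],[0,0,0],0],[[-0.3,0.1,0],[0,0,0],0],[[-0.45,0.15,0],[0,0,0],0],[[-0.6,0.2,0],[0,0,0],0],[[-0.7,0.22,0],[0,0,0],0],[[-0.73,0.22,0],[0,0,0],0],[[-0.73,0.22,0],[0,0,0],0],[[-0.73,0.22,0],[0,0,0],0]]}}

```text
time: 11.0
ee_pos: [0.5377, -0.2193, 0.391]
tcp_rot: [180.0, -0.0, 67.2]
wrist_force: [-0.6, 0.9, -5.0]
opening: 0.0552
grasp_force: 64.6
```

{"method": "apply_moves", "body": {"rows": [[[0,-0.03,0],[-0.1,0,0],0],[[0,-0.06,0],[-0.2,0,0],0],[[0,-0.09,0.01],[-0.33,0,0],0],[[0,-0.14,0.02],[-0.5,0,0],0],[[0,-0.18,0.03],[-0.67,0,0],0],[[0,-0.23,0.05],[-0.83,0,0],0],[[0,-0.27,0.07],[-1,0,0],0]]}}

```text
time: 11.7
ee_pos: [0.5123, -0.2081, 0.3839]
tcp_rot: [149.8, -0.0, 67.3]
wrist_force: [-0.5, 0.3, -5.1]
opening: 0.0556
grasp_force: 65.3
```

{"method": "apply_moves", "body": {"rows": [[[0,-0.03,0],[-0.1,0,0],0],[[0,-0.06,0],[-0.2,0,0],0],[[0,-0.08,0.01],[-0.28,0,0],0],[[0,-0.09,0.01],[-0.33,0,0],0],[[0,-0.09,0.01],[-0.33,0,0],0],[[0,-0.09,0.01],[-0.33,0,0],0],[[0,-0.09,0.01],[-0.33,0,0],0]]}}

```text
time: 12.4
ee_pos: [0.5062, -0.206, 0.3786]
tcp_rot: [140.1, -0.0, 67.3]
wrist_force: [0.5, 0.7, -5.5]
opening: 0.0558
grasp_force: 65.4
```

```bash
python3 - <<'E'
from h import *
rel([.538,-.22,.371],[180,0,67])
R=Ro.from_euler('xyz',sensors.get_obs()['tcp_rot'],degrees=True); print('tilt',np.degrees(np.arccos(-R.apply([0,0,1])[2])))
p,d=shot('side'); cv2.imwrite('pics/tip.png',p[:,:,::-1])
E
```

```text
t 12.4 pos [ 0.5062 -0.206   0.3786] rpy [140.15  -0.    67.26] q [-22.  -26.7 -17.7  59.2  -0.5  90.6] F [ 0.5  0.7 -5.5] op 0.0558 gf 65.4
shift(10cm) [-0.006  0.218  0.281] turn(30deg) [ 1.328 -0.003  0.008]
tilt 39.85030125898348
```

View pics/tip.png

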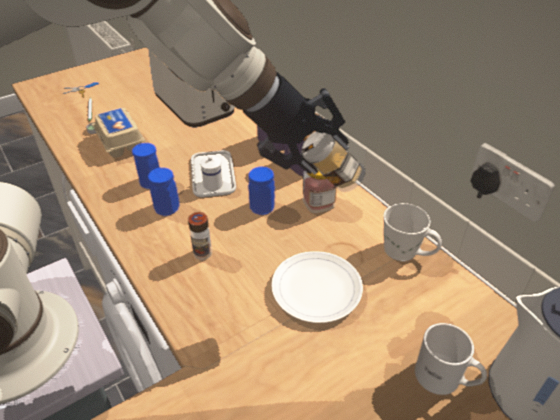

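The jar, at side (330,157), is tipped about 40° and held firmly in open air. I'll hold it there, then bring it upright and lower it a little.

{"method": "apply_moves", "body": {"rows": [[[0,0,0],[0,0,0],0],[[0,0,0],[0,0,0],0],[[0,0,0],[0,0,0],0],[[0,0,0],[0,0,0],0],[[0,0,0],[0,0,0],0],[[0,0,0],[0,0,0],0],[[0,0,0],[0,0,0],0],[[0,0,0],[0,0,0],0],[[0,0,0],[0,0,0],0],[[0,0,0],[0,0,0],0],[[0,0,0],[0,0,0],0],[[0,0,0],[0,0,0],0],[[0,0,0],[0,0,0],0],[[0,0,0],[0,0,0],0],[[0,0,0],[0,0,0],0],[[0,0,0],[0,0,0],0]]}}

```text
time: 14.05
ee_pos: [0.5061, -0.2063, 0.3785]
tcp_rot: [140.1, 0.0, 67.2]
wrist_force: [0.1, -0.1, -4.7]
opening: 0.0558
grasp_force: 65.4
```

{"method": "apply_moves", "body": {"rows": [[[0,0.03,0],[0.1,0,0],0],[[0,0.06,0],[0.2,0,0],0],[[0,0.09,0.01],[0.33,0,0],0],[[0,0.14,0.02],[0.5,0,0],0],[[0,0.18,0.03],[0.67,0,0],0],[[0,0.23,0.05],[0.83,0,0],0],[[0,0.27,0.07],[1,0,0],0]]}}

```text
time: 14.75
ee_pos: [0.5299, -0.2162, 0.3912]
tcp_rot: [170.2, -0.0, 67.2]
wrist_force: [0.6, 0.0, -5.0]
opening: 0.0556
grasp_force: 65.6
```

{"method": "apply_moves", "body": {"rows": [[[0,0.03,0],[0.1,0,0],0],[[0,0.06,0],[0.2,0,0],0],[[0,0.08,0.01],[0.28,0,0],0],[[0,0.09,0.01],[0.33,0,0],0],[[0,0.09,0.01],[0.33,0,0],0],[[0,0.09,0.01],[0.33,0,0],0]]}}

```text
time: 15.35
ee_pos: [0.5382, -0.2197, 0.391]
tcp_rot: [179.9, -0.0, 67.2]
wrist_force: [-0.9, 0.9, -5.4]
opening: 0.0553
grasp_force: 65.6
```

```bash
python3 - <<'E'
from h import *
rel([.538,-.22,.351],[180,0,67])
p,d=shot('side'); q,_=shot('top'); W=world('side')
a=cv2.resize(p[40:340,200:420,::-1],(400,545),interpolation=cv2.INTER_CUBIC)
b=cv2.resize(q[130:290,270:390,::-1],(400,533),interpolation=cv2.INTER_CUBIC); b=np.vstack([b,np.zeros((12,400,3),np.uint8)])
cv2.imwrite('pics/up.png',np.hstack([a,b]))
W=world('top'); pl=W[180:265,300:395].reshape(-1,3); pl=pl[(pl[:,2]>0.013)&(pl[:,2]<0.03)]
print('plate',((pl.min(0)+pl.max(0))/2).round(3))
E
```

```text
t 15.35 pos [ 0.5382 -0.2197  0.391 ] rpy [179.92  -0.    67.23] q [-22.2  12.7  28.7 105.9   0.   90.6] F [-0.9  0.9 -5.4] op 0.0553 gf 65.6
shift(10cm) [-0.003 -0.001  0.4  ] turn(30deg) [ 0.003 -0.     0.008]
plate [ 0.538 -0.209  0.02 ]
```

View pics/up.png

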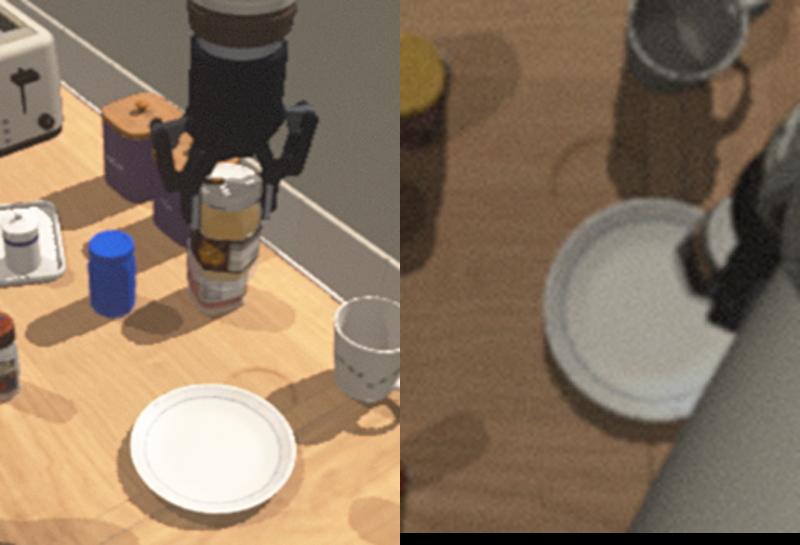

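The jar is upright above the plate, and the plate and the other things have not moved. I'll lower it 4 cm and let it settle.

{"method": "apply_moves", "body": {"rows": [[[0,0,0.04],[0,0,0],0],[[0,0,0.1],[0,0,0],0],[[0,0,0.18],[0,0,0],0],[[0,0,0.26],[0,0,0],0],[[0,0,0.34],[0,0,0],0],[[0,0,0.38],[0,0,0],0],[[0,0,0.4],[0,0,0],0],[[0,0,0.4],[0,0,0],0],[[0,0,0.4],[0,0,0],0],[[0,0,0.4],[0,0,0],0],[[0,0,0.4],[0,0,0],0],[[0,0,0.4],[0,0,0],0],[[0,0,0.4],[0,0,0],0],[[0,0,0.4],[0,0,0],0]]}}

```text
time: 16.85
ee_pos: [0.5376, -0.2195, 0.351]
tcp_rot: [-180.0, -0.0, 67.2]
wrist_force: [-0.7, 0.2, -5.3]
opening: 0.0558
grasp_force: 65.7
```

```bash
python3 - <<'E'
from h import *
rel([.538,-.22,.351],[180,0,67]); print(abs(sensors.get_obs()['qd']).max())
shot('side'); W=world('side').reshape(-1,3)
m=(np.hypot(W[:,0]-.538,W[:,1]+.22)<.05)&(W[:,2]>.15)&(W[:,2]<.27)
P=W[m]; print(len(P),'bottom',np.percentile(P[:,2],1))
# axis check: silhouette centre (across the view) per height slice
z=load('side'); r=z['T'][:3,0]; r=r/np.linalg.norm(r)
for h in(.23,.24,.25,.26):
    s=P[abs(P[:,2]-h)<.006]@r; print(h,len(s),round((s.min()+s.max())/2-np.r_[.538,-.22,h]@r,4))
E
```

```text
t 16.85 pos [ 0.5376 -0.2195  0.351 ] rpy [-180.     -0.     67.23] q [-22.2  10.8  21.8 101.1   0.   90.6] F [-0.7  0.2 -5.3] op 0.0558 gf 65.7
shift(10cm) [-0.003  0.005  0.   ] turn(30deg) [-0.    -0.     0.008]
0.08765735376063044
749 bottom 0.22432862971918405
0.23 197 -0.0018
0.24 168 -0.002
0.25 183 -0.0017
0.26 203 -0.0022
```

The jar is level, centred to within about 2 mm, has its bottom at 0.22 m, and is still. Handing in.

```bash
python3 -c "
from workcell import bot; print(bot.job_done())"
```

```text
the job is handed in; nothing more can be done
None
```

I lifted the honey jar off the tray, tipped it about 40° for over 1.6 s, then brought it upright; it is handed in at 16.9 s, held level and still over the middle of the plate with its bottom about 22 cm up, and I saw none of the other things move.

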